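Check the annealed muddlers: bin the broken stub, hold the whole one over the light

ROBOT

A 6-joint arm with a two-finger parallel gripper is mounted at the origin on the work surface. World frame = base frame: x ahead of the robot, y to its left, z up, the work surface at z = 0. Lengths are in m, angles in rad, forces in N, time in s.
With the tool pointing down it reaches from about 0.3 to 0.775 m from the base axis. Payload 14.6 kg.
Tool frame: the origin (TCP) lies at the very end of the fingers, on their centre line; the grasp point (between the pads) lies 19 mm behind it; z points along the fingers, y is the line along which they close (so a half turn about z gives the same grasp; the last joint's range is limited). The gripper opens to 94 mm and grips with 3 to 60 N. Pads are 16 mm wide; open, the fingers measure 119 mm over their backs; the gripper's body (75 mm by 177 mm) begins 78 mm behind the grasp point.
Start: joints at [-1.334, 0.3, 1.521, -0, 1.321, -0.067], TCP at [0.165, -0.525, 0.205] pointing down, gripper open.
Joint ranges: [-3.03, 3.03], [-0.79, 2.21], [0.23, 2.52], [-1.04, 4.18], [0, 3.07], [-2.55, 2.55]. Speed limits (rad/s): [2.22, 2.22, 2.57, 3.14, 3.14, 3.14].

INTERFACE

Orientations are given as [roll, pitch, yaw] about the fixed x, y, z axes, in that order (R = Rz(yaw) Ry(pitch) Rx(roll)).
In Python, from station import ctrl gives the robot as it stands. The module is installed in compiled form; this text tells all that it offers.
- The arm moves only by the tool step_arm, never from a script. Its argument "deltas" is a list of rows, each an object with "dp": the shift along the tool's x, y, z scaled (see below), a list of three; "twist": the turn about the tool's z scaled (see below). In form: [{"dp": [tx, ty, tz], "twist": twist}, ...]. A call has 1 to 12 rows; each row shifts and turns the commanded pose from where the row before left it, along the tool's axes as they then stand; what a row does not reach is not made up. The controller multiplies each number of a shift by 0.04 m and each number of a turn by 4 degrees. A row lasts 1/10 s, in which the tool goes at most 50 mm and 8.59 degrees, less where a joint would pass 70% of its speed; a pose out of reach is approached as far as the arm can. A call with a number of a shift or a turn outside -1 to 1 is refused whole. A call with a gripper value outside its range is refused whole. "gripper" is the opening, from -1 (shut) to 1 (fully open), set as the call begins (left out, the last holds). The fingers move at their own pace and stop on an object; "squeeze" is the grip in N (left out, the last holds). Time passes only in rows, so rows that do not move let the fingers close. It gives the time, the measured TCP pose, the force, the opening and the grip force at its end, in the units of the state.
- ctrl.get_obs(): the state, without advancing time (a new reading comes with each control period).
- ctrl.camera(name): name is "side" or "top"; returns (picture, depth): 400x640x3 uint8, red, green, blue; 400x640 float32, m along the optical axis (not along the pixel's ray), 0 where there is no reading.
- ctrl.get_calibration(name): a dict with "fx", "fy", "cx", "cy" (pixels), "distortion" ([k1, k2, p1, p2, k3] as OpenCV has them; the pictures are not rectified), "world_to_cam" (4x4, takes a point from world to camera coordinates). Camera axes: x right, y down, z forward; pixel columns grow to the right and rows downward; lengths in m; the calibration is good to about 2 mm. A picture is of the moment at which its call begins. get_calibration takes no time and is no camera call.
- ctrl.hand_in(): hands the job in; it is judged then, once.
Trained networks look in the newest picture that a camera, given by its name, has taken for a name from the list of things; names that differ only in an ending like _2 or _b are one class to them, and where a whole thing is asked for, a point or a joint stands for the part that bears it (a point fixed in the world has none). Each returns a list of dicts, best first, with "conf" (0 to 1); they miss things now and then, are a little off and sometimes report something else, mostly with a low value. They report only what shows in the picture. A call takes as long as a camera call. They do not tell look-alikes from the thing itself.
- ctrl.spot_in(camera, label): "rect" ([left, top, right, bottom] as shares, 0 to 1, of the picture: columns of its width, rows of its height, round what is visible of it).
- ctrl.cut_out(camera, label): "pixels" (400x640 bool, what is visible of it) and "rect" ([left, top, right, bottom] as shares, 0 to 1, of the picture: columns of its width, rows of its height, round what is visible of it).
The state is a dict: "time_s": time; "qpos": joint angles; "joint_vel": joint speeds; "tau": joint torques, N m; "ee_pos": TCP position; "eef_rot": TCP orientation; "force": force on the tool from outside, world axes, zero at the start; "moment": the same for the moment, N m; "grip_width": finger opening in m; "grip_force": force on a finger pad.
Only numpy, scipy, OpenCV 4.12 (cv2) and the standard library are available. Lean on these libraries where they do the work, as an engineer would, in place of code of your own. Each camera call takes 0.05 s, during which the arm holds its last target. There are 200 camera calls.

TASK

Two glass muddlers have come out of the kiln and stand in the wooden block, one of them snapped short. First pull the broken stub (the short plain one) out of the block and drop it into the wire cullet basket; then draw the whole muddler (the tall one with the thick head) straight up out of the block, carry it over the middle of the light panel and tip it halfway over, about 45 degrees, with its thick head still the upper end and its lower end about 10 cm or more above the bench. Finish while still holding it there, still and clear of everything else, and leave the graphite paddle in the block and the other things on the bench where they are.

Things in the scene. Friction and masses are not known exactly. Their poses are not given: they have to be found in the camera images.
- block: Fixed wooden holder block, 64 x 220 x 55 mm high, origin under its centre, y along its long side. Three upright holes 20 mm wide, 45 mm deep at y = -75, 0 and +75 mm on its centre line hold muddler, stub and paddle, in any order. These stand on the hole bottoms, 10 mm above the bench, and may lean by up to about 5 degrees (paddle 8).
- muddler: The whole muddler, dark blue glass, 190 mm long, about 140 g: round shaft 16 mm thick for the first 120 mm, then a round head 26 mm thick (straight from 128 to 186 mm). Stands head up in a hole of the block, its top 200 mm above the bench. Origin at the centre of the shaft's free (lower) end, z along the shaft towards the head.
- muddler_mid (a point): Point on the muddler's axis 95 mm from the lower end (half way along).
- muddler_head (a point): Point on the muddler's axis 158 mm from the lower end, in the middle of the head; the best place to grip.
- stub: The broken one, same glass: a plain round piece of shaft 16 mm thick and about 105 mm long, no head, with a jagged upper end (the top 5 mm) and a rounded lower end, so it does not stand by itself; about 50 g. Stands in a hole of the block and sticks up about 60 mm above it (jagged end 115 mm above the bench). Origin at the centre of its lower end, z along it.
- stub_mid (a point): Point on the stub's axis 50 mm from its lower end.
- paddle: Graphite paddle, a tool to leave alone: steel shank 14 mm thick in a hole of the block, and a flat black blade 10 mm thick, 40 mm wide along the block's length, its top 160 mm above the bench. Origin at the lower end of the shank.
- basket: Fixed square wire cullet basket, open at the top, 180 x 180 mm, 80 mm high, walls 4 mm, floor 4 mm above the bench, sides along its x and y, origin under its centre on the bench. Either left or right of the robot; the panel is on the other side.
- panel: Fixed flat square light panel, 190 x 190 mm, 14 mm high, white face in a grey frame, origin under its centre on the bench.
- paperweight: Bystander: amber glass dome, 68 mm wide, 43 mm high, origin under its centre.
- jar: Bystander: small green jar with steel cap, 48 mm wide, 60 mm high, origin under its centre.
- tweezers: Bystander: steel tweezers lying flat, 150 mm long (along x), 8 mm high, origin underneath at the middle.
- tumbler: Bystander: white cup, 60 mm wide, 75 mm high, origin under its centre.
- puck: Bystander: black graphite disc, 80 mm wide, 25 mm high, origin under its centre.
Mind the look-alikes: they are no part of the job. Leave any pink or red look-alike of the muddler alone.

How it is judged:
By the outcome, as a careful person would: the job done as asked, in the order asked, and still so for the second after the job is handed in, while the arm keeps its last pose, push and grip.
It also fails if it takes over 64 s, if anything falls off the work surface, if the arm or the gripper's body presses on something with over 40 N, if the wrist force passes 120 N, or if a joint passes its speed limit or range.

## Working session

There is one attempt and no reset: what is moved stays moved. The work goes in short steps, Python scripts to look and compute and a tool call to move; the robot and the scene stay as the last step left them, time stands still between calls to the robot, and variables do not carry over. Pictures are saved under pics/ and viewed, at most 10 in all, crops included, and the job is handed in when it is done.

Besides the shell and the picture viewer there is one more tool, called by a JSON object that holds its "method" and its "body". step_arm: Moves the arm, as the interface text tells. Its arguments: {"type":"object","properties":{"deltas":{"type":"array"},"gripper":{"type":"number"},"squeeze":{"type":"number"}},"required":["deltas"]}

```bash
mkdir -p pics
cat > h.py <<'E'
import numpy as np, cv2
from station import ctrl
def cal(n):
    c=ctrl.get_calibration(n); K=np.array([[c['fx'],0,c['cx']],[0,c['fy'],c['cy']],[0,0,1]]); return K,np.array(c['distortion'],float),np.array(c['world_to_cam'])
def cloud(n,depth):
    K,d,T=cal(n); H,W=depth.shape
    u,v=np.meshgrid(np.arange(W),np.arange(H))
    p=cv2.undistortPoints(np.stack([u,v],-1).reshape(-1,1,2).astype(float),K,d).reshape(H,W,2)
    P=np.concatenate([p*depth[...,None],depth[...,None]],-1)
    Q=(P-T[:3,3])@T[:3,:3]; Q[depth==0]=np.nan
    return Q
def proj(n,p):
    K,d,T=cal(n); r=cv2.Rodrigues(T[:3,:3])[0]
    return cv2.projectPoints(np.array(p,float).reshape(-1,1,3),r,T[:3,3],K,d)[0].reshape(-1,2)
E
python3 - <<'E'
from h import *
for n in('top','side'):
    im,d=ctrl.camera(n); cv2.imwrite(f'pics/{n}0.png',im[...,::-1]); Q=cloud(n,d); np.save(n+'0.npy',Q)
    K,dd,T=cal(n); print(n,'cam at',(-T[:3,:3].T@T[:3,3]).round(3),'fx',K[0,0])
    for l in ['muddler','stub','block','paddle','basket','panel','paperweight','jar','tweezers','tumbler','puck']:
        for r in ctrl.cut_out(n,l)[:3]:
            m=r['pixels']; q=Q[m]; q=q[~np.isnan(q[:,0])]
            if len(q)==0: continue
            print(l,round(r['conf'],2),'px',(np.argwhere(m).mean(0)[::-1]).round(),'med',np.median(q,0).round(3),'lo',np.percentile(q,2,axis=0).round(3),'hi',np.percentile(q,98,axis=0).round(3))
E
```

```text
top cam at [0.434 0.015 1.17 ] fx 401.12334729467113
muddler 0.72 px [329. 150.] med [ 0.678 -0.027  0.177] lo [ 0.672 -0.038  0.011] hi [ 0.694 -0.016  0.192]
muddler 0.61 px [351. 197.] med [ 0.553 -0.079  0.197] lo [ 0.544 -0.092  0.053] hi [ 0.566 -0.068  0.203]
muddler 0.46 px [382. 187.] med [ 0.582 -0.163  0.171] lo [ 0.572 -0.196 -0.002] hi [ 0.62  -0.154  0.193]
block 0.87 px [320. 197.] med [ 0.567 -0.001  0.054] lo [ 0.524 -0.113  0.007] hi [0.617 0.097 0.06 ]
basket 0.59 px [214. 246.] med [0.435 0.3   0.004] lo [ 0.347  0.201 -0.001] hi [0.53  0.391 0.08 ]
panel 0.84 px [424. 251.] med [ 0.416 -0.303  0.015] lo [ 0.324 -0.395  0.01 ] hi [ 0.509 -0.21   0.019]
panel 0.19 px [280. 275.] med [0.355 0.106 0.059] lo [0.333 0.087 0.027] hi [0.375 0.126 0.063]
paperweight 0.59 px [325. 258.] med [ 0.399 -0.017  0.034] lo [ 0.37  -0.046  0.003] hi [0.43  0.011 0.044]
jar 0.8 px [281. 275.] med [0.355 0.106 0.058] lo [0.333 0.086 0.008] hi [0.375 0.128 0.063]
tweezers 0.5 px [360. 273.] med [ 0.355 -0.117  0.005] lo [ 0.299 -0.128 -0.001] hi [ 0.441 -0.106  0.011]
tumbler 0.73 px
[... 1376 characters left out ...]
96 px [357. 293.] med [0.347 0.123 0.045] lo [0.331 0.093 0.004] hi [0.37  0.133 0.061]
tweezers 0.66 px [401. 247.] med [ 0.369 -0.115  0.004] lo [ 0.297 -0.133 -0.002] hi [ 0.444 -0.104  0.008]
tumbler 0.85 px [157. 278.] med [0.682 0.332 0.053] lo [0.667 0.301 0.003] hi [0.723 0.355 0.076]
tumbler 0.54 px [259. 340.] med [0.432 0.304 0.004] lo [0.344 0.204 0.   ] hi [0.537 0.392 0.08 ]
tumbler 0.29 px [328. 181.] med [ 0.553 -0.074  0.149] lo [ 0.545 -0.084  0.059] hi [ 0.567 -0.067  0.2  ]
puck 0.71 px [302. 233.] med [0.558 0.021 0.046] lo [ 0.522 -0.105  0.002] hi [0.62  0.105 0.056]
puck 0.59 px [345. 180.] med [ 0.651 -0.309  0.024] lo [ 0.64  -0.344  0.006] hi [ 0.679 -0.288  0.027]
```

Run:
```python
from h import *
a=cv2.imread('pics/side0.png')[100:290,220:420]; b=cv2.imread('pics/top0.png')[110:300,190:460]
cv2.imwrite('pics/c1.png',np.hstack([cv2.resize(a,None,fx=1.7*1,fy=1.7),cv2.resize(b,None,fx=1.7,fy=1.7)]))
o=ctrl.get_obs(); print({k:np.round(o[k],3) for k in('time_s','ee_pos','eef_rot','force','grip_width')})
# axes: slice centroids by height
ax={'muddler':(0.553,-0.079,[.07,.1,.14,.15,.17,.19]),'stub':(0.586,0.070,[.065,.075,.085,.095,.105]),'paddle':(.57,0,[.07,.09,.12,.15])}
for k,(x,y,zs) in ax.items():
    for n in('side','top'):
        Q=np.load(n+'0.npy').reshape(-1,3)
        for z in zs:
            s=Q[(abs(Q[:,2]-z)<.006)&(abs(Q[:,0]-x)<.03)&(abs(Q[:,1]-y)<.03)]
            if len(s)>5: print(k,n,z,len(s),s.mean(0).round(4),s.min(0).round(3),s.max(0).round(3))
# block top rectangle
for n in('top','side'):
    Q=np.load(n+'0.npy'); m=(abs(Q[...,2]-.055)<.006)&(abs(Q[...,0]-.57)<.08)&(abs(Q[...,1])<.14)
    print(n,cv2.minAreaRect((Q[m][:,:2]*1000).astype(np.float32)))
for n in('top','side'): print(n,'stub hole/top px',proj(n,[[.586,.074,.06],[.586,.074,.11],[.555,-.079,.2]]).round())
```

```text
{'time_s': np.float64(1.2), 'ee_pos': array([ 0.165, -0.525,  0.205]), 'eef_rot': array([-3.142,  0.   ,  0.304]), 'force': array([ 0.575, -0.253, -0.079]), 'grip_width': np.float64(0.094)}
muddler side 0.07 23 [ 0.5555 -0.0754  0.0701] [ 0.548 -0.08   0.064] [ 0.563 -0.073  0.075]
muddler side 0.1 32 [ 0.5542 -0.076   0.0993] [ 0.549 -0.085  0.094] [ 0.562 -0.071  0.105]
muddler side 0.14 41 [ 0.553  -0.0729  0.141 ] [ 0.544 -0.086  0.134] [ 0.567 -0.068  0.146]
muddler side 0.15 53 [ 0.5531 -0.0725  0.1501] [ 0.545 -0.085  0.144] [ 0.567 -0.066  0.156]
muddler side 0.17 49 [ 0.5532 -0.0728  0.17  ] [ 0.544 -0.083  0.164] [ 0.568 -0.067  0.176]
muddler side 0.19 55 [ 0.5533 -0.0724  0.1899] [ 0.543 -0.083  0.184] [ 0.568 -0.066  0.196]
muddler top 0.15 9 [ 0.5467 -0.0797  0.1501] [ 0.544 -0.091  0.145] [ 0.553 -0.069  0.155]
muddler top 0.17 6 [ 0.546  -0.0764  0.1702] [ 0.544 -0.085  0.166] [ 0.55  -0.07   0.176]
muddler top 0.19 13 [ 0.5498 -0.0766  0.1932] [ 0.544 -0.092  0.188] [ 0.559 -0.068  0.196]
stub side 0.065 30 [0.586  0.0697 0.0653] [0.582 0.062 0.06 ] [0.593 0.074 0.07
[... 660 characters left out ...]
 0.01  0.096]
paddle side 0.12 69 [ 0.5714 -0.0026  0.1199] [ 0.566 -0.025  0.114] [0.583 0.014 0.125]
paddle side 0.15 72 [ 0.5711 -0.003   0.1499] [ 0.565 -0.024  0.144] [0.58  0.013 0.156]
paddle top 0.12 10 [ 0.5677 -0.0074  0.1196] [ 0.564 -0.024  0.114] [0.572 0.01  0.125]
paddle top 0.15 12 [ 0.5689 -0.0052  0.1499] [ 0.565 -0.02   0.145] [0.575 0.008 0.156]
top ((572.708740234375, -7.900848388671875), (220.1511688232422, 64.62235260009766), 77.62042999267578)
side ((573.9608154296875, -7.570060729980469), (223.5764923095703, 67.86563110351562), 77.60459899902344)
top stub hole/top px [[292. 191.]
 [291. 188.]
 [352. 195.]]
side stub hole/top px [[279. 233.]
 [278. 214.]
 [329. 158.]]
```

View pics/c1.png

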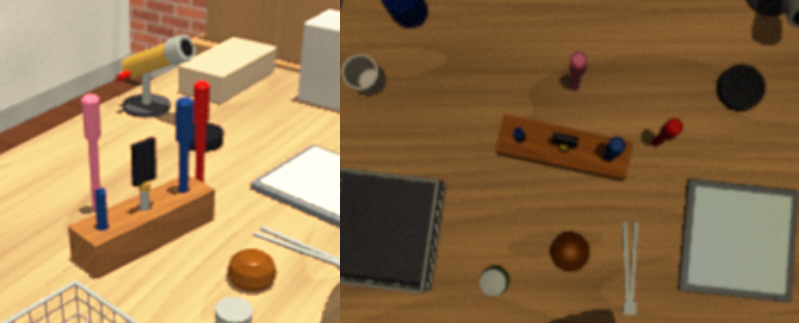

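Candidates: blue muddler in the block (side 328,181; top 351,197), against the red look-alike (side 338,174) and the pink one (side 274,180), both standing on the bench. The crop confirms that the tall blue one in the block at (0.556,-0.080) is the muddler, and the short blue one (side 280,222; world 0.588,0.066) is the stub. The paddle is between them.

{"method": "step_arm", "body": {"deltas": [{"dp": [0,0,-0.7],"twist": -1},{"dp": [0,0,-0.7],"twist": -1},{"dp": [0,0,0],"twist": -1},{"dp": [0,0,0],"twist": -1},{"dp": [0,0,0],"twist": -1},{"dp": [0,0,0],"twist": -1},{"dp": [0,0,0],"twist": -1},{"dp": [0,0,0],"twist": -1},{"dp": [0,0,0],"twist": -1},{"dp": [0,0,0],"twist": -1},{"dp": [0,0,0],"twist": -1},{"dp": [0,0,0],"twist": -1}], "gripper": 0.2}}

```text
time_s: 2.4
ee_pos: [0.1645, -0.5248, 0.2614]
eef_rot: [-3.142, -0.0, 1.144]
force: [0.2, 0.3, 0.9]
grip_width: 0.0563
grip_force: 0.0
```

{"method": "step_arm", "body": {"deltas": [{"dp": [0,0,0],"twist": -1},{"dp": [0,0,0],"twist": -1},{"dp": [0,0,0],"twist": -1},{"dp": [0.9,0.4,0],"twist": 0},{"dp": [0.9,0.4,0],"twist": 0},{"dp": [0.9,0.4,0],"twist": 0},{"dp": [0.9,0.4,0],"twist": 0},{"dp": [0.9,0.4,0],"twist": 0},{"dp": [0.9,0.4,0],"twist": 0},{"dp": [0.9,0.4,0],"twist": 0},{"dp": [0.9,0.4,0],"twist": 0},{"dp": [0.9,0.4,0],"twist": 0}]}}

```text
time_s: 3.6
ee_pos: [0.3764, -0.2386, 0.2617]
eef_rot: [3.141, 0.0, 1.351]
force: [-0.3, -0.4, -0.3]
grip_width: 0.0565
grip_force: 0.0
```

{"method": "step_arm", "body": {"deltas": [{"dp": [0.9,0.4,0],"twist": 0},{"dp": [0.9,0.4,0],"twist": 0},{"dp": [0.9,0.4,0],"twist": 0},{"dp": [0.9,0.4,0],"twist": 0},{"dp": [0.9,0.4,0],"twist": 0},{"dp": [0.9,0.4,0],"twist": 0},{"dp": [0.9,0.4,0],"twist": 0},{"dp": [0.9,0.4,0],"twist": 0},{"dp": [0,0,0],"twist": 0},{"dp": [0,0,0],"twist": 0}]}}

```text
time_s: 4.6
ee_pos: [0.5634, 0.0135, 0.261]
eef_rot: [-3.141, 0.0, 1.352]
force: [0.0, -0.2, 0.7]
grip_width: 0.056
grip_force: 0.0
```

{"method": "step_arm", "body": {"deltas": [{"dp": [0.7,0.15,0],"twist": 0},{"dp": [0.7,0.15,0],"twist": 0},{"dp": [0,0,0.8],"twist": 0},{"dp": [0,0,0.8],"twist": 0},{"dp": [0,0,0.8],"twist": 0},{"dp": [0,0,0.8],"twist": 0},{"dp": [0,0,0.8],"twist": 0},{"dp": [0,0,0.4],"twist": 0},{"dp": [0,0,0.4],"twist": 0},{"dp": [0,0,0],"twist": 0},{"dp": [0,0,0],"twist": 0}]}}

```text
time_s: 5.7
ee_pos: [0.5874, 0.0644, 0.0702]
eef_rot: [3.141, -0.0, 1.35]
force: [-0.2, -0.1, 0.7]
grip_width: 0.0565
grip_force: 0.0
```

{"method": "step_arm", "body": {"deltas": [{"dp": [0,0,0],"twist": 0},{"dp": [0,0,0],"twist": 0},{"dp": [0,0,0],"twist": 0},{"dp": [0,0,0],"twist": 0},{"dp": [0,0,0],"twist": 0},{"dp": [0,0,0],"twist": 0},{"dp": [0,0,0],"twist": 0},{"dp": [0,0,0],"twist": 0}], "gripper": -1, "squeeze": 20}}

```text
time_s: 6.5
ee_pos: [0.5874, 0.0652, 0.0695]
eef_rot: [3.142, -0.0, 1.351]
force: [0.4, -0.3, 1.1]
grip_width: 0.016
grip_force: 20.0
```

{"method": "step_arm", "body": {"deltas": [{"dp": [0,0,-0.3],"twist": 0},{"dp": [0,0,-0.6],"twist": 0},{"dp": [0,0,-0.8],"twist": 0},{"dp": [0,0,-0.8],"twist": 0},{"dp": [0,0,-0.8],"twist": 0},{"dp": [0,0,-0.7],"twist": 0},{"dp": [0,0,0],"twist": 0}]}}

```text
time_s: 7.2
ee_pos: [0.5884, 0.0653, 0.2345]
eef_rot: [3.135, -0.002, 1.351]
force: [-0.8, 0.1, -0.3]
grip_width: 0.0156
grip_force: 20.0
```

{"method": "step_arm", "body": {"deltas": [{"dp": [0.4,-0.4,0],"twist": 0},{"dp": [0.7,-0.7,0],"twist": 0},{"dp": [0.7,-0.7,0],"twist": 0},{"dp": [0.7,-0.7,0],"twist": 0},{"dp": [0.7,-0.7,0],"twist": 0},{"dp": [0.7,-0.7,0],"twist": 0},{"dp": [0.6,-0.6,0],"twist": 0},{"dp": [0.4,-0.4,0],"twist": 0},{"dp": [0,0,0],"twist": 0},{"dp": [0,0,0],"twist": 0}]}}

```text
time_s: 8.2
ee_pos: [0.4386, 0.299, 0.2292]
eef_rot: [-3.141, 0.001, 1.352]
force: [0.1, -0.3, -1.0]
grip_width: 0.0156
grip_force: 20.0
```

{"method": "step_arm", "body": {"deltas": [{"dp": [0,0,0.7],"twist": 0},{"dp": [0,0,0.8],"twist": 0},{"dp": [0,0,0.8],"twist": 0},{"dp": [0,0,0.7],"twist": 0},{"dp": [0,0,0.4],"twist": 0},{"dp": [0,0,0],"twist": 0},{"dp": [0,0,0],"twist": 0}]}}

```text
time_s: 8.9
ee_pos: [0.4394, 0.2986, 0.094]
eef_rot: [3.142, -0.0, 1.35]
force: [0.6, 0.4, -0.7]
grip_width: 0.0156
grip_force: 20.0
```

{"method": "step_arm", "body": {"deltas": [{"dp": [0,0,0],"twist": 0},{"dp": [0,0,0],"twist": 0},{"dp": [0,0,0],"twist": 0},{"dp": [0,0,0],"twist": 0},{"dp": [0,0,-0.6],"twist": 0},{"dp": [0,0,-0.8],"twist": 0},{"dp": [0,0,-0.8],"twist": 0},{"dp": [0,0,-0.8],"twist": 0},{"dp": [0,0,-0.8],"twist": 0},{"dp": [0,0,-0.8],"twist": 0},{"dp": [0,0,-0.8],"twist": 0},{"dp": [0,0,0],"twist": 0}], "gripper": 0.3}}

```text
time_s: 10.1
ee_pos: [0.4395, 0.2997, 0.3139]
eef_rot: [3.137, -0.005, 1.351]
force: [-0.0, 0.5, 0.4]
grip_width: 0.0616
grip_force: 0.0
```

Run:
```python
from h import *
o=ctrl.get_obs(); print(o['ee_pos'],o['eef_rot'],o['grip_width'])
im={}
for n in('top','side'):
    i,d=ctrl.camera(n); im[n]=i[...,::-1]; Q=cloud(n,d)
    s=Q[(abs(Q[...,0]-.555)<.03)&(abs(Q[...,1]+.079)<.03)&(Q[...,2]>.15)]
    print(n,len(s),s.mean(0),s.min(0),s.max(0))
    for r in ctrl.cut_out(n,'stub'): q=Q[r['pixels']]; print('stub',r['conf'],np.nanmedian(q,0))
cv2.imwrite('pics/c2.png',np.hstack([cv2.resize(im['side'][130:400,150:420],None,fx=1.4,fy=1.4),cv2.resize(im['top'][130:400,130:400],None,fx=1.4,fy=1.4)]))
```

```text
[0.43954574 0.29972822 0.31389596] [ 3.1365153  -0.00475053  1.35115267] 0.06158219065579371
top 109 [ 0.55471434 -0.07942617  0.19229738] [ 0.54358085 -0.09230826  0.15167306] [ 0.56910435 -0.06830849  0.20313737]
side 236 [ 0.55343644 -0.07316823  0.17755227] [ 0.5441967  -0.08769025  0.15018181] [ 0.56860171 -0.06577994  0.20127626]
stub 0.63 [0.43609657 0.30542366 0.06601122]
```

View pics/c2.png

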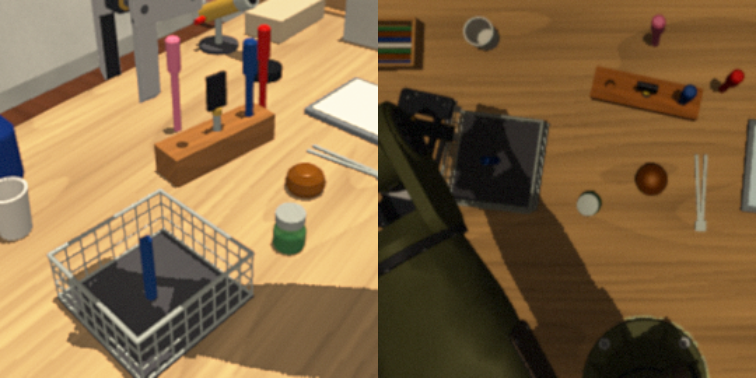

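The stub is in the basket (tipping over, side crop 148,268). The blue muddler is untouched. Next, the muddler.

{"method": "step_arm", "body": {"deltas": [{"dp": [-0.5,0.3,0],"twist": 0},{"dp": [-0.9,0.5,0],"twist": 0},{"dp": [-0.9,0.5,0],"twist": 0},{"dp": [-0.9,0.5,0],"twist": 0},{"dp": [-0.9,0.5,0],"twist": 0},{"dp": [-0.9,0.5,0],"twist": 0},{"dp": [-0.9,0.5,0],"twist": 0},{"dp": [-0.9,0.5,0],"twist": 0},{"dp": [-0.9,0.5,0],"twist": 0},{"dp": [-0.9,0.6,0],"twist": 0},{"dp": [0,0,0],"twist": 1},{"dp": [0,0,0],"twist": 1}]}}

```text
time_s: 11.5
ee_pos: [0.5549, -0.0804, 0.3076]
eef_rot: [-3.139, 0.0, 1.207]
force: [-1.1, 0.4, -0.5]
grip_width: 0.0611
grip_force: 0.0
```

{"method": "step_arm", "body": {"deltas": [{"dp": [0,0,0],"twist": 1},{"dp": [0,0,0],"twist": 1},{"dp": [0,0,0],"twist": 1},{"dp": [0,0,0],"twist": 1},{"dp": [0,0,0],"twist": 1},{"dp": [0,0,0],"twist": 1},{"dp": [0,0,0],"twist": 1},{"dp": [0,0,0],"twist": 1},{"dp": [0,0,0],"twist": 1},{"dp": [0,0,0],"twist": 1},{"dp": [0,0,0],"twist": 1},{"dp": [0,0,0],"twist": 1}]}}

```text
time_s: 12.7
ee_pos: [0.5548, -0.0792, 0.3081]
eef_rot: [-3.14, 0.002, 0.371]
force: [0.9, 0.1, 0.1]
grip_width: 0.0609
grip_force: 0.0
```

{"method": "step_arm", "body": {"deltas": [{"dp": [0,0,0],"twist": 1},{"dp": [0,0,0],"twist": 1},{"dp": [0,0,0],"twist": 1},{"dp": [0,0,0],"twist": 1},{"dp": [0,0,0],"twist": 1},{"dp": [0,0,0],"twist": 1},{"dp": [0,0,0],"twist": 1},{"dp": [0,0,0],"twist": 1},{"dp": [0,0,0],"twist": 0.5},{"dp": [0,0,0],"twist": 0},{"dp": [0,0,0],"twist": 0}]}}

```text
time_s: 13.8
ee_pos: [0.5549, -0.0792, 0.3086]
eef_rot: [-3.142, 0.001, -0.219]
force: [-0.5, -1.0, 0.2]
grip_width: 0.0612
grip_force: 0.0
```

{"method": "step_arm", "body": {"deltas": [{"dp": [0,0,0.7],"twist": 0},{"dp": [0,0,0.8],"twist": 0},{"dp": [0,0,0.8],"twist": 0},{"dp": [0,0,0.8],"twist": 0},{"dp": [0,0,0.6],"twist": 0},{"dp": [0,0,0.3],"twist": 0},{"dp": [0,0,0],"twist": 0},{"dp": [0,0,0],"twist": 0}]}}

```text
time_s: 14.6
ee_pos: [0.5555, -0.0793, 0.1505]
eef_rot: [-3.142, -0.001, -0.22]
force: [-0.7, 0.2, 1.6]
grip_width: 0.0612
grip_force: 0.0
```

{"method": "step_arm", "body": {"deltas": [{"dp": [0,0,0],"twist": 0},{"dp": [0,0,0],"twist": 0},{"dp": [0,0,0],"twist": 0},{"dp": [0,0,0],"twist": 0},{"dp": [0,0,0],"twist": 0},{"dp": [0,0,0],"twist": 0},{"dp": [0,0,0],"twist": 0},{"dp": [0,0,0],"twist": 0}], "gripper": -1, "squeeze": 20}}

```text
time_s: 15.4
ee_pos: [0.5551, -0.0793, 0.1496]
eef_rot: [3.142, -0.0, -0.22]
force: [0.8, -0.6, 1.7]
grip_width: 0.0257
grip_force: 20.0
```

{"method": "step_arm", "body": {"deltas": [{"dp": [0,0,-0.3],"twist": 0},{"dp": [0,0,-0.5],"twist": 0},{"dp": [0,0,-0.6],"twist": 0},{"dp": [0,0,-0.6],"twist": 0},{"dp": [0,0,0],"twist": 0},{"dp": [0,0,0],"twist": 0}]}}

```text
time_s: 16.0
ee_pos: [0.555, -0.0792, 0.2292]
eef_rot: [-3.142, -0.0, -0.22]
force: [-0.5, -0.4, -2.8]
grip_width: 0.0256
grip_force: 20.0
```

{"method": "step_arm", "body": {"deltas": [{"dp": [-0.4,0,0],"twist": 0},{"dp": [-0.5,0,0],"twist": 0},{"dp": [-0.5,0,0],"twist": 0},{"dp": [0,0,0.4],"twist": 0},{"dp": [0,0,0.5],"twist": 0},{"dp": [0,0,0.5],"twist": 0},{"dp": [0,0,0.4],"twist": 0},{"dp": [0,0,0],"twist": 0},{"dp": [0,0,0],"twist": 0}]}}

```text
time_s: 16.9
ee_pos: [0.5001, -0.067, 0.1571]
eef_rot: [3.142, 0.001, -0.22]
force: [-0.4, -1.2, -1.1]
grip_width: 0.0258
grip_force: 20.0
```

```bash
cat > ax.py <<'E'
from h import *
import sys
tag=sys.argv[1]; o=ctrl.get_obs(); e=np.array(o['ee_pos']); print(o['time_s'],e.round(4),np.round(o['eef_rot'],3),o['grip_width'],np.round(o['force'],1))
ims=[]
for n in('side','top'):
    i,d=ctrl.camera(n); Q=cloud(n,d); hsv=cv2.cvtColor(i,cv2.COLOR_RGB2HSV)
    m=(hsv[...,0]>100)&(hsv[...,0]<130)&(hsv[...,1]>120)&(np.linalg.norm(Q-e,axis=-1)<.22)
    q=Q[m]
    if len(q)>20:
        c=q.mean(0); v=np.linalg.svd(q-c)[2][0]; v*=np.sign(v[2]); t=(q-c)@v
        print(n,len(q),'axis',v.round(3),'tilt',np.degrees(np.arccos(v[2])).round(1),'low',(c+v*t.min()).round(3),'high',(c+v*t.max()).round(3))
    p=proj(n,e)[0].astype(int); x=np.clip(p[0]-130,0,380); y=np.clip(p[1]-100,0,140)
    ims.append(cv2.resize(i[y:y+260,x:x+260,::-1],None,fx=1.5,fy=1.5))
cv2.imwrite(f'pics/{tag}.png',np.hstack(ims))
E
python3 ax.py c3
```

```text
16.9 [ 0.5001 -0.067   0.1571] [ 3.142e+00  1.000e-03 -2.200e-01] 0.025840575712256245 [-0.4 -1.2 -1.1]
side 313 axis [-0.044 -0.006  0.999] tilt 2.5 low [ 0.502 -0.061  0.022] high [ 0.488 -0.063  0.351]
```

View pics/c3.png

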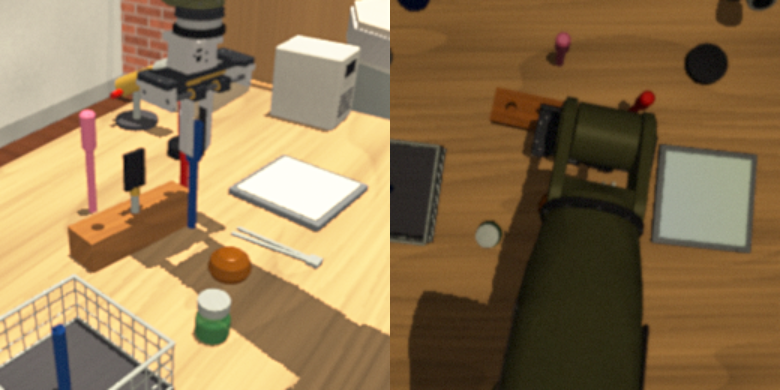

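{"method": "step_arm", "body": {"deltas": [{"dp": [0.3,0,0],"twist": 0},{"dp": [0.3,0,0],"twist": 0},{"dp": [0.3,0,0],"twist": 0},{"dp": [0.3,0,0],"twist": 0},{"dp": [0,0,0],"twist": 0}], "squeeze": 10}}

```text
time_s: 17.5
ee_pos: [0.548, -0.0777, 0.1578]
eef_rot: [3.142, -0.001, -0.22]
force: [-0.8, 0.8, -1.4]
grip_width: 0.0257
grip_force: 10.0
```

```bash
python3 ax.py c4
```

```text
17.5 [ 0.548  -0.0777  0.1578] [ 3.142e+00 -1.000e-03 -2.200e-01] 0.02573324762310413 [-0.8  0.8 -1.4]
side 379 axis [ 0.189 -0.053  0.98 ] tilt 11.3 low [ 0.511 -0.063  0.027] high [ 0.546 -0.073  0.209]
top 28 axis [0.105 0.274 0.956] tilt 17.1 low [ 0.526 -0.079  0.121] high [ 0.546 -0.027  0.305]
```

View pics/c4.png

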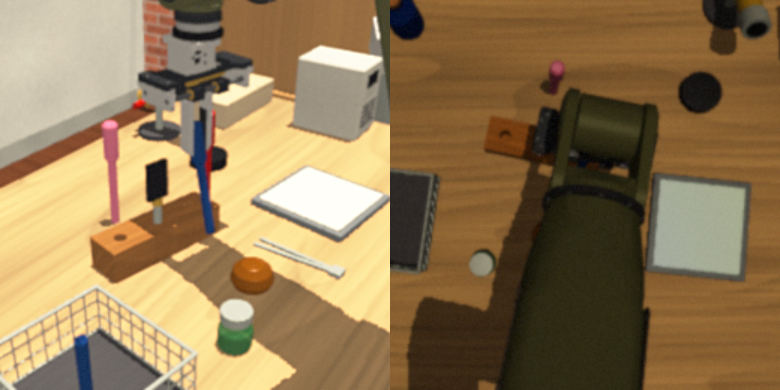

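The muddler pivots in the pads against the block edge as planned (shaft leaning on the edge at crop 205,195, about 11°). I'll continue to about 45°.

{"method": "step_arm", "body": {"deltas": [{"dp": [0.3,0,0],"twist": 0},{"dp": [0.3,0,0],"twist": 0},{"dp": [0.3,0,0],"twist": 0},{"dp": [0.25,0,0.2],"twist": 0},{"dp": [0.25,0,0.2],"twist": 0},{"dp": [0.25,0,0.2],"twist": 0},{"dp": [0.1,0,0],"twist": 0},{"dp": [0,0,0],"twist": 0},{"dp": [0,0,0],"twist": 0}]}}

```text
time_s: 18.5
ee_pos: [0.6155, -0.0927, 0.1335]
eef_rot: [3.142, 0.0, -0.22]
force: [-1.8, 0.4, -0.9]
grip_width: 0.0257
grip_force: 10.0
```

```bash
python3 ax.py c5
```

```text
18.5 [ 0.6155 -0.0927  0.1335] [ 3.142  0.    -0.22 ] 0.02567283563537232 [-1.8  0.4 -0.9]
side 355 axis [ 0.652 -0.148  0.744] tilt 41.9 low [ 0.503 -0.062  0.044] high [ 0.621 -0.089  0.178]
```

View pics/c5.png

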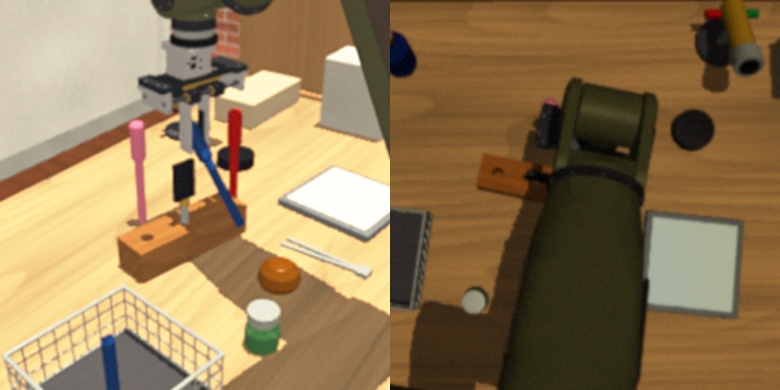

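{"method": "step_arm", "body": {"deltas": [{"dp": [0.15,0,0],"twist": 0},{"dp": [0.1,0,0],"twist": 0},{"dp": [0,0,0],"twist": 0}]}}

```text
time_s: 18.9
ee_pos: [0.6259, -0.0951, 0.1336]
eef_rot: [3.142, -0.001, -0.22]
force: [-0.1, -0.1, -0.7]
grip_width: 0.0257
grip_force: 10.0
```

{"method": "step_arm", "body": {"deltas": [{"dp": [0,0,0],"twist": 0},{"dp": [0,0,0],"twist": 0},{"dp": [0,0,0],"twist": 0},{"dp": [0,0,-0.2],"twist": 0},{"dp": [0,0,-0.4],"twist": 0},{"dp": [0,0,-0.6],"twist": 0},{"dp": [0,0,-0.6],"twist": 0},{"dp": [0,0,-0.6],"twist": 0},{"dp": [0,0,-0.6],"twist": 0},{"dp": [0,0,-0.6],"twist": 0},{"dp": [0,0,-0.6],"twist": 0},{"dp": [0,0,-0.4],"twist": 0}], "squeeze": 45}}

```text
time_s: 20.1
ee_pos: [0.6254, -0.0949, 0.32]
eef_rot: [-3.142, -0.002, -0.22]
force: [0.1, -1.1, -2.3]
grip_width: 0.0251
grip_force: 45.0
```

```bash
python3 ax.py c6
```

```text
20.1 [ 0.6254 -0.0949  0.32  ] [-3.142e+00 -2.000e-03 -2.200e-01] 0.025128057336230913 [ 0.1 -1.1 -2.3]
side 442 axis [ 0.666 -0.15   0.731] tilt 43.1 low [ 0.509 -0.063  0.231] high [ 0.684 -0.102  0.423]
top 63 axis [ 0.078 -0.101  0.992] tilt 7.4 low [ 0.59  -0.049  0.137] high [ 0.622 -0.09   0.535]
```

{"method": "step_arm", "body": {"deltas": [{"dp": [-0.2,0.4,0],"twist": 0},{"dp": [-0.35,0.7,0],"twist": 0},{"dp": [-0.35,0.8,0],"twist": 0},{"dp": [-0.35,0.8,0],"twist": 0},{"dp": [-0.35,0.8,0],"twist": 0},{"dp": [-0.35,0.8,0],"twist": 0},{"dp": [-0.35,0.8,0],"twist": 0},{"dp": [-0.35,0.7,0],"twist": 0},{"dp": [-0.2,0.4,0],"twist": 0},{"dp": [0,0,0],"twist": 0}]}}

```text
time_s: 21.2
ee_pos: [0.4586, -0.3134, 0.3166]
eef_rot: [-3.141, 0.001, -0.222]
force: [-0.8, 0.8, -0.6]
grip_width: 0.025
grip_force: 45.0
```

{"method": "step_arm", "body": {"deltas": [{"dp": [0,0,0.3],"twist": 0},{"dp": [0,0,0.5],"twist": 0},{"dp": [0,0,0.5],"twist": 0},{"dp": [0,0,0.4],"twist": 0},{"dp": [0,0,0.2],"twist": 0},{"dp": [0,0,0],"twist": 0},{"dp": [0,0,0],"twist": 0},{"dp": [0,0,0],"twist": 0},{"dp": [0,0,0],"twist": 0}]}}

```text
time_s: 22.1
ee_pos: [0.4602, -0.3122, 0.2421]
eef_rot: [3.141, -0.001, -0.22]
force: [0.7, -0.4, -2.1]
grip_width: 0.0249
grip_force: 45.0
```

```bash
python3 ax.py c7
python3 - <<'E'
from h import *
i,d=ctrl.camera('side'); Q=cloud('side',d); cv2.imwrite('pics/c8.png',i[...,::-1])
for r in ctrl.cut_out('side','stub'):
    q=Q[r['pixels']]; print('stub',r['conf'],np.nanmin(q,0),np.nanmedian(q,0),np.nanmax(q,0))
E
```

```text
22.1 [ 0.4602 -0.3122  0.2421] [ 3.141e+00 -1.000e-03 -2.200e-01] 0.02494851595105555 [ 0.7 -0.4 -2.1]
side 354 axis [ 0.647 -0.13   0.751] tilt 41.3 low [ 0.348 -0.281  0.154] high [ 0.543 -0.32   0.379]
top 135 axis [0.447 0.153 0.881] tilt 28.2 low [ 0.363 -0.3    0.157] high [ 0.487 -0.257  0.401]
stub 0.66 [ 0.43269558  0.2207304  -0.00085039] [0.43665112 0.30494622 0.06067121] [0.53473009 0.30977589 0.1087298 ]
```

View pics/c8.png

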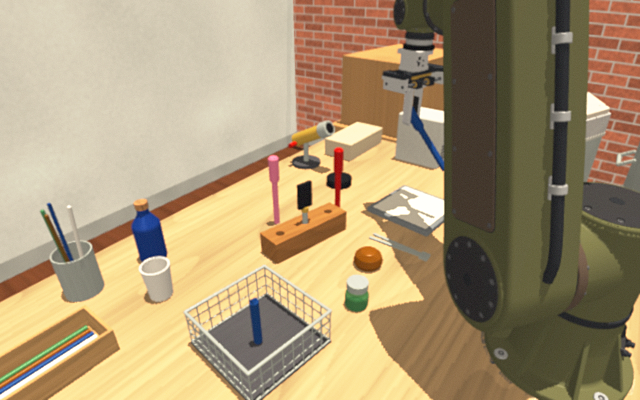

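View pics/c7.png

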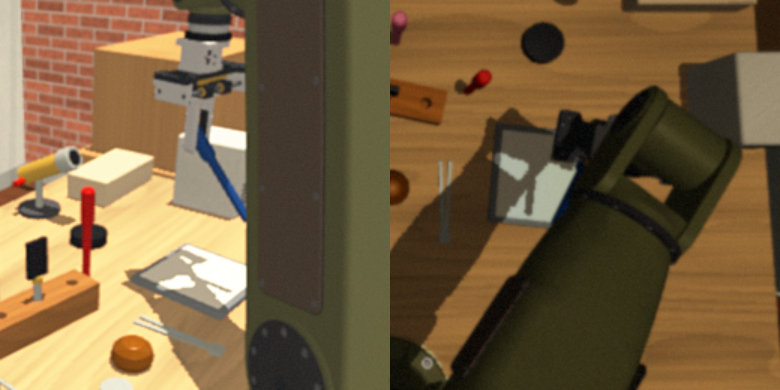

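The muddler is tilted over the panel and the gripper holds it. The stub is inside the basket (side 256,320). One more tilt check, on the shaft only, with outliers dropped.

Run:
```python
from h import *
e=np.array(ctrl.get_obs()['ee_pos'])
for k in range(2):
    i,d=ctrl.camera('side'); Q=cloud('side',d); h=cv2.cvtColor(i,cv2.COLOR_RGB2HSV)
    m=(h[...,0]>100)&(h[...,0]<130)&(h[...,1]>120)&(np.linalg.norm(Q-e,axis=-1)<.2)&(Q[...,2]<.232)&(Q[...,2]>.14)
    q=Q[m]
    for _ in range(3):
        c=np.median(q,0) if _==0 else q.mean(0); v=np.linalg.svd(q-c)[2][0]; v*=np.sign(v[2])
        r=np.linalg.norm((q-c)-((q-c)@v)[:,None]*v,axis=1); q=q[r<.012]
    u=np.array([.976,-.218]); # in-plane slope
    t=(q-c)@v
    print(len(q),v.round(3),np.degrees(np.arccos(v[2])).round(1),(c+v*t.min()).round(3),(c+v*t.max()).round(3))
    g=e+[0,0,.019]; 
    for th in (40,45,50):
        a=np.r_[u*np.sin(np.radians(th)),np.cos(np.radians(th))]; print(th,proj('side',[g-a*.158,g-a*.06]).round(1).tolist())
    ys,xs=np.nonzero(m); print('blue row->cols',[(y,xs[ys==y].min(),xs[ys==y].max()) for y in range(ys.min(),ys.max()+1,6) if (ys==y).any()])
```

```text
199 [ 0.707 -0.157  0.69 ] 46.4 [ 0.344 -0.28   0.158] [ 0.422 -0.297  0.234]
40 [[438.4, 171.8], [421.7, 137.4]]
45 [[442.3, 169.8], [423.1, 136.5]]
50 [[446.1, 167.3], [424.4, 135.4]]
blue row->cols [(132, np.int64(420), np.int64(424)), (138, np.int64(424), np.int64(428)), (144, np.int64(427), np.int64(432)), (150, np.int64(431), np.int64(436)), (156, np.int64(434), np.int64(440)), (162, np.int64(438), np.int64(443)), (168, np.int64(442), np.int64(443))]
195 [ 0.706 -0.159  0.69 ] 46.4 [ 0.344 -0.28   0.158] [ 0.422 -0.297  0.234]
40 [[438.4, 171.8], [421.7, 137.4]]
45 [[442.3, 169.8], [423.1, 136.5]]
50 [[446.1, 167.3], [424.4, 135.4]]
blue row->cols [(132, np.int64(420), np.int64(424)), (138, np.int64(424), np.int64(428)), (144, np.int64(428), np.int64(432)), (150, np.int64(431), np.int64(435)), (156, np.int64(434), np.int64(439)), (162, np.int64(438), np.int64(443)), (168, np.int64(442), np.int64(443))]
```

The tilt is about 46° and steady, the lower end is about 15 cm up, and the midpoint is over the panel centre.

```bash
python3 -c "
from station import ctrl
print(ctrl.hand_in())"
```

```text
the job is handed in; nothing more can be done
None
```

The job is handed in at about 22 s: the stub is in the basket, and the muddler is held still over the middle of the panel, head up at about 46°, with its lower end about 15 cm above the bench; I tipped it against the block's edge before carrying it over, because the tool can't tilt.

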